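Set the mill's grind dial to the marker and tighten its lock ring

TASK

Turn the grain mill's dial so that its pointer points straight at the round button marker (not the bar marker) and leave it standing there; only then push the lock ring by its upright post clockwise, seen from above, until it comes up tight against its stop, with the pointer still on the button. Do not shift the other things on the shelf.

Things in the scene. Friction and masses are not known exactly. Their poses are not given: they have to be found in the camera images.
- mill: Fixed countertop grain mill, a wooden housing 230 mm (x) by 350 mm (y) by 90 mm high with a flat metal top plate; origin on the table straight under the dial's vertical axis, z up. The housing spans x -115..115 and y -120..230 mm in this frame. A steel feed hopper (84 mm across, 45 mm above the top plate) stands at y = +178 mm. The top plate carries the dial, the lock ring round it and two markers.
- dial (a joint): Angle of the setting dial (rad) about its vertical axis, positive anticlockwise from above; at 0 its pointer looks along the mill's -x. Range -1.5..1.5. Turns with light friction (0.07 Nm, about 1.5 N pushed near the tip) and stays where it is left.
- dial_axis (a point): Point on the dial's axis, half-way up its fin, 125 mm above the table; its frame turns with the dial, x along the pointer. The dial is black with an upright straight fin across its top: 10 mm thick, from 22 mm behind the axis to the pointed tip 56 mm ahead of it, between 112 and 138 mm above the table, with a white line along its top edge. The fin's sides can be pushed with a fingertip; the lock ring under it tops out at 106 mm above the table.
- pointer_tip (a point): The pointed long end of the dial's fin, half-way up it, 56 mm from the axis.
- lock_ring (a joint): Angle of the lock ring (rad), positive clockwise from above: 0 is fully slack, 1.7 is the hard stop where it is tight. It starts slack (0 to 0.3). Turns independently of the dial, with friction (0.22 Nm, about 2.5 N pushed at the post), and stays where it is left.
- ring_post (a point): Point half-way up the lock ring's upright steel post (14 mm diameter, 96 to 138 mm above the table; this point 120 mm above the table). The post stands at the end of a flat radial lever (top 104 mm above the table), 95 mm from the dial's axis; with the ring slack it stands on the mill's +x side (0.42 rad anticlockwise of the mill's +x axis at joint value 0) and travels clockwise on that circle. Nothing else stands in its path.
- button_center (a point): Centre of the round button marker, a dark steel magnet 24 mm in diameter and 8 mm high lying on the top plate (90 to 98 mm above the table), 65 to 92 mm from the dial's axis. This is the wanted setting. It does not move.
- bar_center (a point): Centre of the straight bar marker, a dark steel magnet 9 by 36 by 8 mm on the top plate, on the other side of the dial's starting position: not the wanted setting. It does not move.
- jarrito: Green glazed clay cup, 80 mm across, 92 mm high, beside the mill; origin under its centre. Leave alone.
- salt_cellar: Red plastic salt box 75 x 95 x 60 mm with a sliding door; origin under its centre. Leave alone.
- molcajete: Three-legged stone mortar, 140 mm across, 90 mm high; origin under its centre. Leave alone.
- tejolote: Stone pestle standing upright, 52 mm across, 88 mm high; origin under its centre. Leave alone.
- whisk: Small flat steel whisk lying down, 210 mm long, 14 mm high; origin on the table under its middle. Leave alone.
- spoon_rest: Bamboo spoon rest, 200 x 75 x 17 mm; origin under its centre. Leave alone.
- pinch_bowl: Small clay bowl under the mill's chute, 84 mm across, 36 mm high; origin under its centre. Leave alone.

How it is judged:
On the way, in this order (a step that is already met when the one before it is completed fails the run):
1. the pointer stands still on the round button marker while the lock ring is not yet tight (y of button_center in the frame of dial_axis between -0.008 and 0.008 m and x of button_center in the frame of dial_axis above 0.03 m and velocity of joint dial between -0.15 and 0.15 rad/s and value of joint lock_ring below 1.4 rad), for 0.3 s.
2. the lock ring is turned clockwise to its stop with the pointer still on the button (y of button_center in the frame of dial_axis between -0.008 and 0.008 m and x of button_center in the frame of dial_axis above 0.03 m and value of joint lock_ring above 1.62 rad), for 0.2 s.
At the end, for the whole second after the job is handed in: The dial's pointer line passes within 8 mm of the round button's centre, on the pointed side; the lock ring is within 0.08 rad of its tight stop (joint above 1.62); dial and ring are at rest (all of step 2 and velocity of joint dial between -0.15 and 0.15 rad/s and velocity of joint lock_ring between -0.15 and 0.15 rad/s); the robot touches nothing.
It fails at once if one of the other things on the shelf is shifted by more than 30 mm (distance of any of jarrito, salt_cellar, molcajete, tejolote, whisk, spoon_rest, pinch_bowl from where it was at the start of the episode above 0.03 m).
It also fails if it takes over 45 s, if anything falls off the work surface, if the arm or the gripper's body presses on something with over 40 N, if the wrist force passes 120 N, or if a joint passes its speed limit or range.

ROBOT

A 6-joint arm with a two-finger parallel gripper is mounted at the origin on the work surface. World frame = base frame: x ahead of the robot, y to its left, z up, the work surface at z = 0. Lengths are in m, angles in rad, forces in N, time in s.
With the tool pointing down it reaches from about 0.25 to 0.725 m from the base axis. Payload 4 kg.
Tool frame: the origin (TCP) lies at the very end of the fingers, on their centre line; the grasp point (between the pads) lies 19 mm behind it (env.grip_point_offset is the distance from the TCP to the grasp point, in m); z points along the fingers, y is the direction in which the jaws open and shut (so a half turn about z gives the same grasp; the last joint's range is limited). The gripper opens to 85 mm and grips with 20 to 120 N. Pads are 22 mm wide; open, the fingers measure 114 mm over their backs; the gripper's body (76 mm by 85 mm) begins 54 mm behind the grasp point. The pads swing forward as they close: fully open they stand 13 mm farther back than shut.
Start: joints at [-1.163, 0.241, 0.005, 1.335, 0, 1.571], TCP at [0.198, -0.459, 0.231] pointing down, gripper open.
Joint ranges: [-2.72, 2.72], [-1.05, 1.87], [-1.09, 1.28], [-1.99, 2.15], [-1.42, 1.44], [-3.14, 3.14]. Speed limits (rad/s): [2.79, 2.79, 3.14, 3.14, 3.14, 3.14].

INTERFACE

Orientations are given as a rotation vector (axis times angle).
In Python, from bench import env gives the robot as it stands. Calls block until the motion is done:
- env.move_ptp(position, orientation): joint-space move of the TCP to a pose.
- env.move_linear(position, frame=None, feed=0.15, until_force=None): straight line of the TCP; frame=None keeps the orientation; feed is the mean speed in m/s. With until_force (N) it stops when the force on the tool has changed by that much, and returns True; else False.
- env.movej(angles): joint-space move.
- env.ungrasp() and env.clamp(squeeze=None): open the fingers fully, or close them until they stop; squeeze is the grip in N (None keeps the last).
- env.wait(seconds).
- env.inverse_kinematics(position, orientation): joint angles nearest the present ones, or None.
- env.get_state(): the state.
- env.read_camera(name): name is "scene" or "top" or "wrist"; returns the picture (480x640x3 uint8, blue, green, red); there is no depth.
- env.camera_info(name): a dict with "camera_matrix" (3x3 intrinsics, pixels), "R" (3x3) and "t" (3): a world point X has camera coordinates R X + t. Camera axes: x right, y down, z forward; pixel columns grow to the right and rows downward; lengths in m; the calibration is good to about 2 mm. A picture is of the moment at which its call begins: read the wrist's pose just before it. camera_info takes no time and is no camera call; for the wrist camera it gives the pose at the moment of the call.
A pose or a line that the arm cannot do raises env.PlanningError and nothing moves.
- env.close_job(): hands the job in, once; it reports no verdict.
The state is a dict: "time_s": time; "joint_positions": joint angles; "qvel": joint speeds; "joint_efforts": joint torques, N m; "position": TCP position; "eef_rot": TCP orientation; "wrist_force": force on the tool from outside, world axes, zero at the start; "moment": the same for the moment, N m; "opening": finger opening in m.
Only numpy, scipy, OpenCV 4.12 (cv2) and the standard library are available. Lean on these libraries where they do the work, as an engineer would, in place of code of your own. Each camera call takes 0.05 s, during which the arm holds its last target.

## Working session

There is one attempt and no reset: what is moved stays moved. The work goes in short steps, each a Python script; the robot and the scene stay as the last script left them, time stands still between calls to the robot, and variables do not carry over. Pictures are saved under pics/ and viewed, and the job is handed in when it is done.

```bash
mkdir -p pics; python3 - <<'E'
from bench import env
import cv2
for n in("scene","top","wrist"):
    i=env.camera_info(n); cv2.imwrite(f"pics/{n}0.png",env.read_camera(n)); print(n,i)
print(env.get_state())
E
```

```text
scene {'camera_matrix': array([[490.52850291,   0.        , 324.26030363],
       [  0.        , 490.52850291, 236.61134694],
       [  0.        ,   0.        ,   1.        ]]), 'R': array([[-0.06998735,  0.99751998, -0.0074606 ],
       [ 0.78709681,  0.05062598, -0.61474842],
       [-0.61284613, -0.04889683, -0.78868797]]), 't': array([ 0.00869051, -0.36988789,  1.58601607])}
top {'camera_matrix': array([[577.73027945,   0.        , 313.48766245],
       [  0.        , 577.73027945, 239.71413215],
       [  0.        ,   0.        ,   1.        ]]), 'R': array([[-0.01188678, -0.99975294, -0.01878192],
       [-0.99819079,  0.01297117, -0.05871028],
       [ 0.0589394 ,  0.01805007, -0.99809836]]), 't': array([0.05926184, 0.53853103, 1.28159412])}
wrist {'camera_matrix': array([[391.22807168,   0.        , 319.49933553],
       [  0.        , 391.22807168, 239.81356356],
       [  0.        ,   0.        ,   1.        ]]), 'R': array([[ 0.39761963, -0.9175478 , -0.00215824],
       [-0.87116906, -0.37825768,  0.31302651],
       [-0.28803316, -0.1225853 , -0.94974194]]), 't': array([-0.49851184, -0.04199416,  0.37977844])}
{'time_s': 0.15, 'joint_positions': array([-1.16295929e+00,  2.41262932e-01,  4.06390686e-03,  1.33518169e+00,
       -2.51169127e-05,  1.57079673e+00]), 'qvel': array([-1.10180032e-03, -2.06045185e-05,  4.10627236e-03, -9.88499372e-04,
        4.89433542e-04,  6.03530706e-04]), 'joint_efforts': array([-1.22607349e-05, -3.72634900e+01,  2.52639002e+01,  1.23598409e-02,
        5.34198307e-05, -1.05463559e-05]), 'position': array([ 0.19812398, -0.45857367,  0.23061749]), 'eef_rot': array([-3.07498628e+00, -6.35884518e-01,  5.42361986e-04]), 'wrist_force': array([ 0.06631363,  0.15847737, -0.51742694]), 'moment': array([-0.02353338, -0.03331782,  0.03173807]), 'opening': 0.08526757202390671}
```

View pics/top0.png

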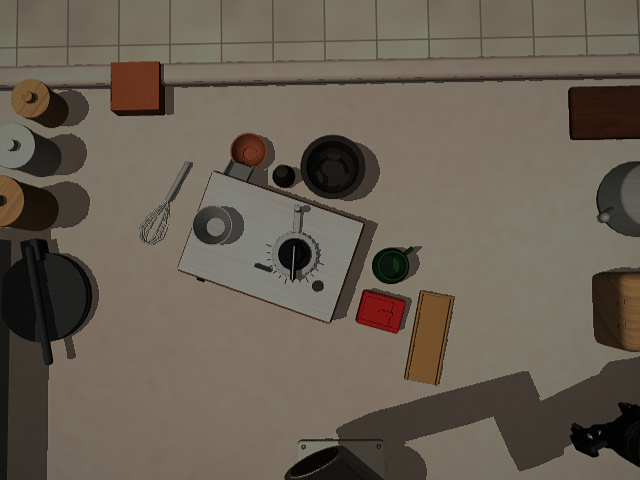

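View pics/scene0.png

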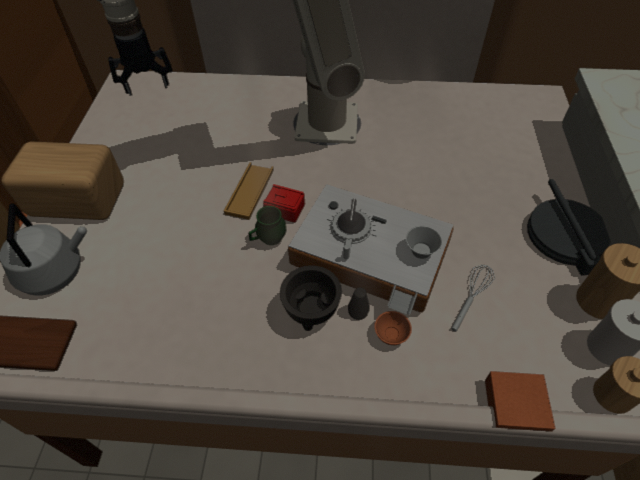

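The top view shows the dial at about (294,255), the fin line ending near (293,280), the post near (298,208), the button at (318,286), the bar at (263,267) and the hopper at (213,226). I'll enlarge it to measure these.

```bash
python3 - <<'E'
import cv2
a=cv2.imread("pics/top0.png")[185:305,234:354]
b=cv2.resize(a,(600,600),interpolation=cv2.INTER_CUBIC)
cv2.imwrite("pics/topz.png",b)
a=cv2.imread("pics/scene0.png")[180:270,310:410]
cv2.imwrite("pics/scz.png",cv2.resize(a,(660,594),interpolation=cv2.INTER_CUBIC))
E
```

```text
(no output)
```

View pics/topz.png

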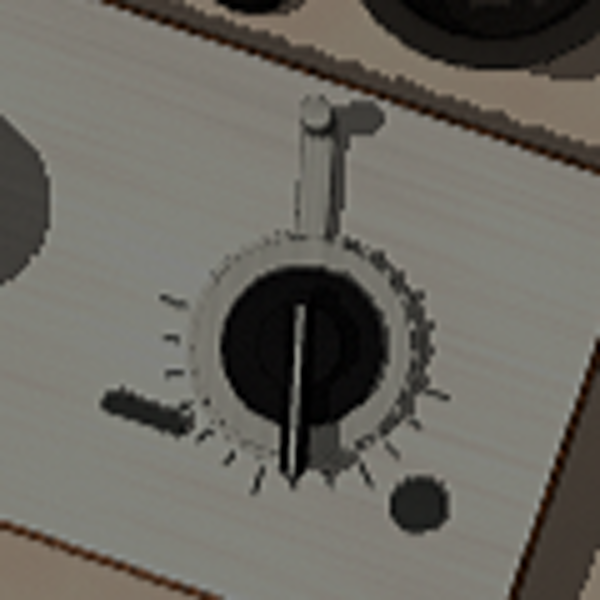

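View pics/scz.png

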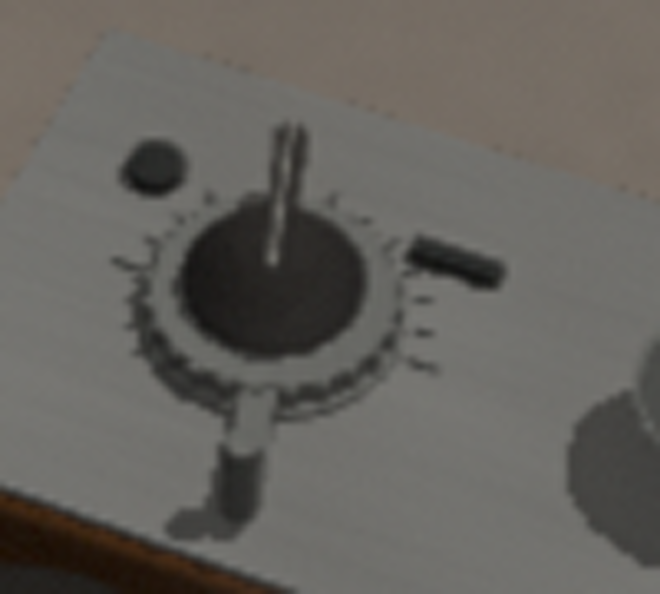

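```bash
cat >h.py <<'E'
from bench import env
import numpy as np, cv2
def bp(n,uv,z,info=None):
    i=info or env.camera_info(n);R,t=i["R"],i["t"]
    d=R.T@np.linalg.inv(i["camera_matrix"])@np.array([uv[0],uv[1],1.]);c=-R.T@t
    return c+d*(z-c[2])/d[2]
def pr(n,X,info=None):
    i=info or env.camera_info(n);p=i["camera_matrix"]@(i["R"]@np.array(X)+i["t"]);return p[:2]/p[2]
E
python3 - <<'E'
from h import *
T=lambda x,y:(234+x/5-.4,185+y/5-.4)
S=lambda x,y:(310+x/6.6-.42,180+y/6.6-.42)
P=lambda *a:np.round(a,4)
for n,f,d in(("top",T,dict(tip=(292,485,.138),back=(300,303,.138),post=(318,113,.138),button=(419,503,.098),disc=(304,345,.112),bar=(148,412,.098))),
 ("scene",S,dict(tip=(291,128,.138),back=(271,262,.138),button=(156,163,.098),disc=(273,280,.112),bar=(458,260,.098)))):
    r={k:bp(n,f(*v[:2]),v[2]) for k,v in d.items()}
    for k,v in r.items(): print(n,k,P(*v))
    ax=r['back']+(r['tip']-r['back'])*22/78
    print('finlen',np.linalg.norm(r['tip']-r['back']),'axis',ax)
    for a in(ax,r['disc']):
        b=r['button']-a; print('button r',np.hypot(*b[:2]),'ang',np.arctan2(b[1],b[0]))
        f2=r['tip']-a; print('fin ang',np.arctan2(f2[1],f2[0]),np.hypot(*f2[:2]))
        if 'post' in r: b=r['post']-a; print('post r',np.hypot(*b[:2]),np.arctan2(b[1],b[0]))
# plate edges: bottom edge from top img
for uv in((180,268),(331,322),(364,221),(215,172)): print('corner',bp('top',uv,.09))
E
```

```text
top tip [0.4475 0.095  0.138 ]
top back [0.5214 0.091  0.138 ]
top post [0.599  0.0829 0.138 ]
top button [0.4388 0.044  0.098 ]
top disc [0.5052 0.0909 0.112 ]
top bar [0.4783 0.1575 0.098 ]
finlen 0.07398707451551118 axis [0.50054558 0.09210693 0.138     ]
button r 0.07822924083605189 ang -2.479575217193993
fin ang 3.0878085521314342 0.05311892529318751
post r 0.09892190351026546 -0.0936589006379177
button r 0.08120747532200832 ang -2.526728201933458
fin ang 3.0706307130638315 0.05781848531218493
post r 0.09419845433465966 -0.08510925024995125
scene tip [0.4552 0.096  0.138 ]
scene back [0.5201 0.091  0.138 ]
scene button [0.44   0.0455 0.098 ]
scene disc [0.5067 0.0922 0.112 ]
scene bar [0.4811 0.1606 0.098 ]
finlen 0.06504546551274863 axis [0.50176336 0.09242617 0.138     ]
button r 0.07757631953006221 ang -2.492407818273655
fin ang 3.065097167888284 0.046699308573255466
button r 0.0814531832429484 ang -2.531889304676744
fin ang 3.0675294935716564 0.05168571415521488
corner [0.4784351  0.33524458 0.09      ]
corner [0.36129681 0.01650122 0.09      ]
corner [ 0.57321937 -0.0563201   0.09      ]
corner [0.6828106  0.26034539 0.09      ]
```

Both cameras agree: axis about (0.504, 0.0915), button about (0.439, 0.0445), radius 80 mm, which fits 65–92. The post is 95 mm from the axis, as given. The dial has to turn about +0.70 rad. I'll close the fingers, go above the mill and refine with the wrist camera.

```bash
cat >>h.py <<'E'
from scipy.spatial.transform import Rotation as Ro
def ori(phi): return (Ro.from_euler('z',phi)*Ro.from_euler('x',np.pi)).as_rotvec()
E
python3 - <<'E'
from h import *
env.clamp(20)
print(env.get_state()['opening'])
env.move_ptp([.45,.15,.26],ori(-.07))
s=env.get_state();print(s['time_s'],s['joint_positions'],s['position'])
i=env.camera_info("wrist");im=env.read_camera("wrist");cv2.imwrite("pics/w1.png",im);np.savez("w1.npz",**i)
for n,p in dict(ax=[.504,.0915,.138],but=[.439,.0445,.098],post=[.599,.083,.138]).items(): print(n,pr("wrist",p,i))
E
```

```text
5.415304310643951e-05
4.5083 [ 3.21228746e-01  1.78682725e-01  1.16025324e-03  1.39324623e+00
 -8.58156556e-05 -2.74970853e+00] [0.45009309 0.14974267 0.26000236]
ax [402.03459104 145.34440852]
but [450.88618567 219.60628179]
post [416.08645649 -22.54538184]
```

View pics/w1.png

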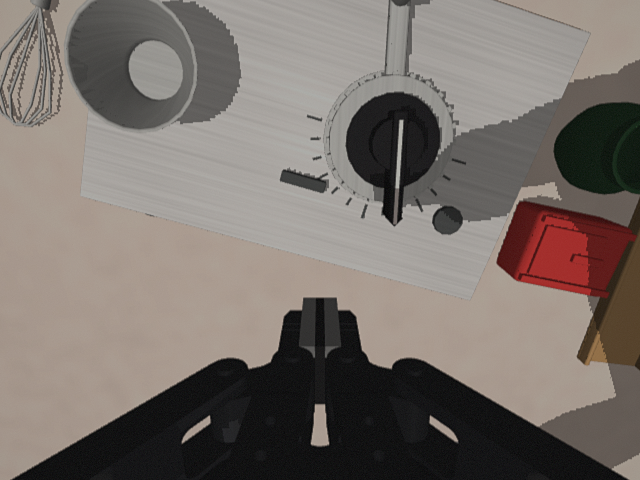

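The wrist view shows the fin from (401,112) to its tip near (394,225), the button at (447,220) and the disc at (392,140). All are close to the predicted pixels, the axis and button within 10 px. I'll refine from this picture, with the tool turned half a turn to keep joint 6 mid-range.

```bash
python3 - <<'E'
import cv2
a=cv2.imread("pics/w1.png")[60:260,300:500]
cv2.imwrite("pics/w1z.png",cv2.resize(a,(600,600),interpolation=cv2.INTER_CUBIC))
E
```

```text
(no output)
```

View pics/w1z.png

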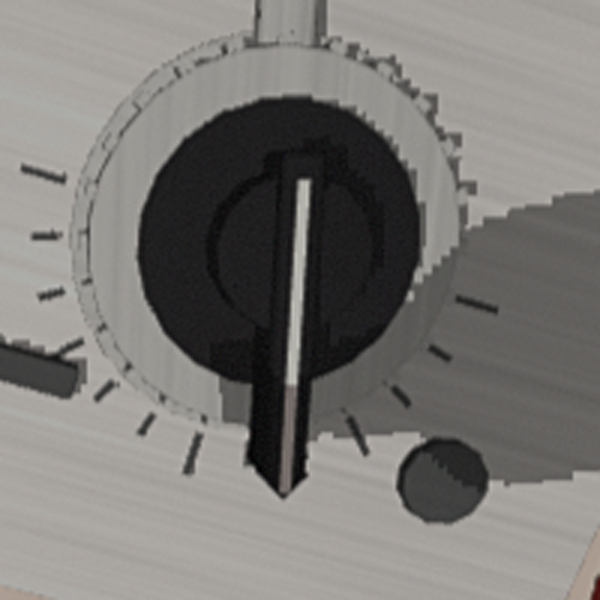

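```bash
python3 - <<'E'
from h import *
i=dict(np.load("w1.npz"))
W=lambda x,y:(300+x/3-.33,60+y/3-.33)
r={k:bp("wrist",W(*v[:2]),v[2],i) for k,v in dict(tip=(285,497,.138),l1=(304,182,.138),disc112=(279,240,.112),but=(443,477,.098)).items()}
for k,v in r.items(): print(k,v.round(4))
f=r['tip']-r['l1'];f=f/np.linalg.norm(f);print('fin dir',np.arctan2(f[1],f[0]),'axis',r['tip']-.056*f)
for a in (r['tip']-.056*f,r['disc112'],np.array([.504,.0915,0])):
  b=r['but']-a;print(np.arctan2(b[1],b[0]),np.hypot(*b[:2]))
E
```

```text
tip [0.4494 0.0969 0.138 ]
l1 [0.5198 0.0921 0.138 ]
disc112 [0.506 0.093 0.112]
but [0.44   0.0474 0.098 ]
fin dir 3.074291494610567 axis [0.50529947 0.09308903 0.138     ]
-2.5309632261827826 0.07972514432252797
-2.5363462768341347 0.08024445726900473
-2.538124275056041 0.07775137622603047
```

```bash
cat >>h.py <<'E'
AX=np.array([.505,.0925]); BUT=-2.532+2*np.pi; FIN0=3.073
def finpos(th,d,r=.037,z=.119):
    f=np.array([np.cos(th),np.sin(th)]);n=np.array([np.sin(th),-np.cos(th)])
    return np.r_[AX+r*f+d*n,z]
E
python3 - <<'E'
from h import *
env.move_ptp(finpos(FIN0,.038,z=.19),ori(FIN0))
env.move_linear(finpos(FIN0,.038),feed=.1)
print(env.get_state()['joint_positions'])
cv2.imwrite("pics/w2.png",env.read_camera("wrist"))
env.move_linear(finpos(FIN0,.0195),feed=.05)
for th in np.arange(FIN0+.09,BUT-.15,.09):
    env.move_linear(finpos(th,.0195),ori(th),feed=.05)
s=env.get_state();print(th,s['time_s'],s['position'],s['wrist_force'])
i=env.camera_info("wrist");np.savez("w3.npz",**i);cv2.imwrite("pics/w3.png",env.read_camera("wrist"));cv2.imwrite("pics/t3.png",env.read_camera("top"))
E
```

```text
[ 2.75296841e-01  2.99604423e-01 -2.20621290e-01  1.04956161e+00
 -3.86925495e-05  3.43847901e-01]
3.5229999999999992 9.8417 [0.46339446 0.09680046 0.11894948] [ 0.06458867  1.11444569 -1.21540518]
```

View pics/w3.png

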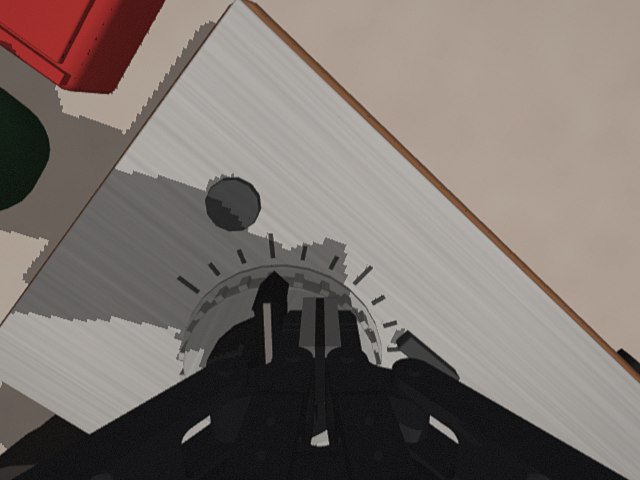

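View pics/w2.png

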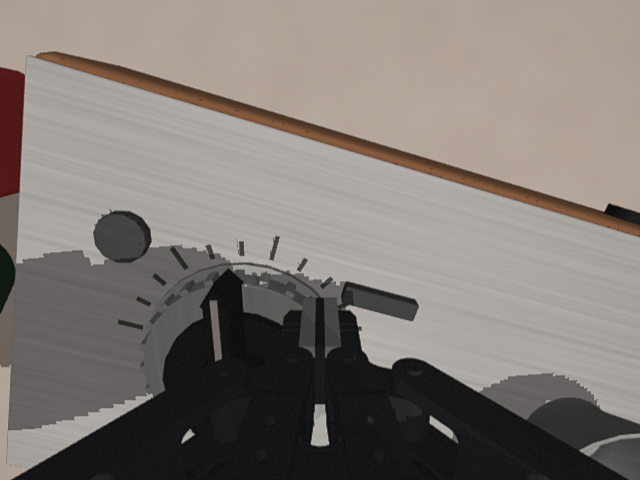

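In w3 the fin's white line runs from (268,362) to (267,303), almost parallel to the finger face, and the finger is in contact. The button is at (233,204). I'll check the fin's direction and finish the turn.

```bash
python3 - <<'E'
from h import *
i=dict(np.load("w3.npz"))
a=bp("wrist",(269,360),.138,i);b=bp("wrist",(266.5,304),.138,i);bu=bp("wrist",(232,203.5),.098,i)
f=b-a;print(a,b,bu,'dir',np.arctan2(f[1],f[0])%6.283)
for A in (AX,): d=bu[:2]-A;print(np.arctan2(d[1],d[0])%6.283,np.hypot(*d))
f/=np.linalg.norm(f);print('axis off line',np.cross(f[:2],AX-a[:2]),'but off line',np.cross(f[:2],bu[:2]-a[:2]))
for th in (3.6,3.68,BUT):
    env.move_linear(finpos(th,.0195),ori(th),feed=.04)
print(BUT,env.get_state()['time_s'])
env.wait(.2)
i=env.camera_info("wrist");np.savez("w4.npz",**i);cv2.imwrite("pics/w4.png",env.read_camera("wrist"))
E
```

```text
[0.47566068 0.08225373 0.138     ] [0.4542632  0.07381441 0.138     ] [0.43625631 0.04653169 0.098     ] dir 3.517082784836763
3.7308102922290978 0.08269692204056929
axis off line 0.0012329264460751443 but off line 0.01877327941552128
3.751185307179586 10.6917<stdin>:6: DeprecationWarning: Arrays of 2-dimensional vectors are deprecated. Use arrays of 3-dimensional vectors instead. (deprecated in NumPy 2.0)
```

View pics/w4.png

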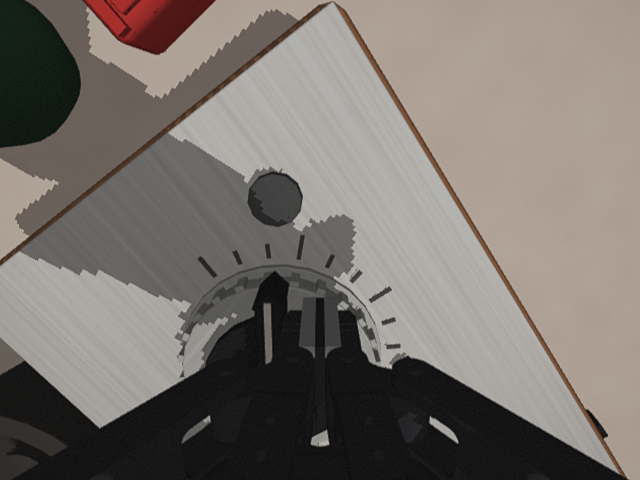

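The fin line at (267,303) now aims at the button at (275,198). I'll back off, rise and check from above.

```bash
python3 - <<'E'
from h import *
env.move_linear(finpos(BUT,.034),feed=.05)
env.move_linear(finpos(BUT,.034,z=.2),feed=.15)
p=AX+[.03,.12]
env.move_ptp([p[0],p[1],.26],ori(FIN0))
i=env.camera_info("wrist");np.savez("w5.npz",**i);im=env.read_camera("wrist");cv2.imwrite("pics/w5.png",im);cv2.imwrite("pics/t5.png",env.read_camera("top"))
print(env.get_state()['time_s'])
print(pr("wrist",[*AX,.138],i),pr("wrist",[.439,.046,.098],i))
a=cv2.imread("pics/t5.png")[185:305,234:354]
cv2.imwrite("pics/t5z.png",cv2.resize(a,(600,600),interpolation=cv2.INTER_CUBIC))
E
```

```text
12.9917
[143.07735069 203.70970506] [ 85.42238332 107.82515356]
```

View pics/w5.png

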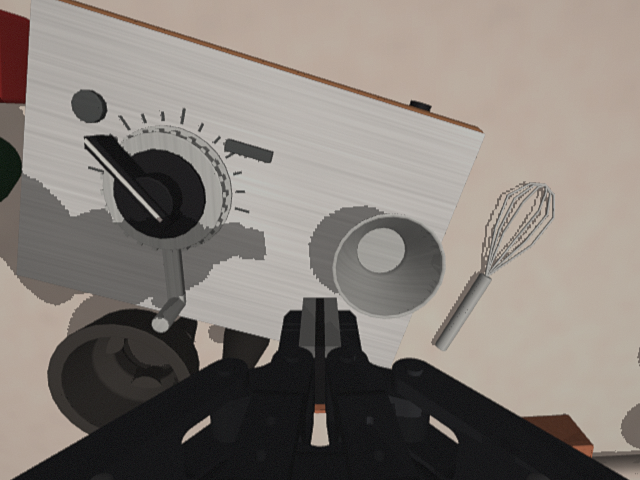

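View pics/t5z.png

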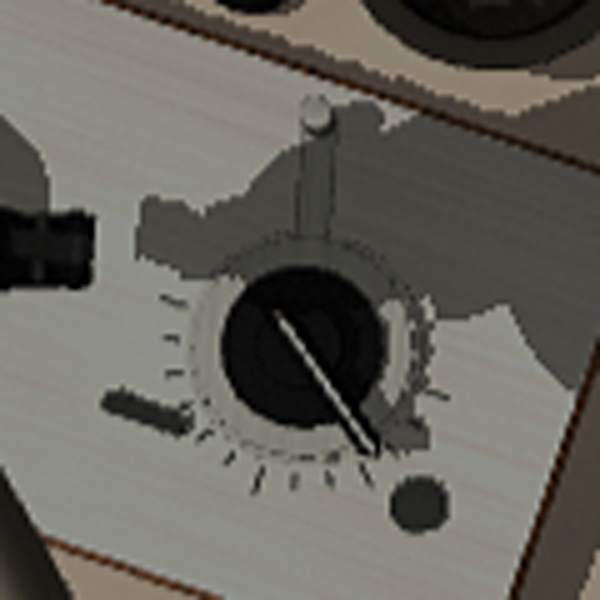

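```bash
python3 - 2>/dev/null <<'E'
from h import *
i=dict(np.load("w5.npz"))
T=lambda x,y:(234+x/5-.4,185+y/5-.4)
for a,b,bu in ((bp("wrist",(160,220),.138,i),bp("wrist",(86,143),.138,i),bp("wrist",(89,105.5),.098,i)),
               (bp("top",T(276,312),.138),bp("top",T(374,452),.138),bp("top",T(419,503),.098))):
    f=b-a;f/=np.linalg.norm(f);print(a,b,bu,np.arctan2(f[1],f[0])%6.283,'offs',np.cross(f[:2],bu[:2]-a[:2]),'ax',np.cross(f[:2],AX-a[:2]))
for z in(.138,): print('post',bp("wrist",(161,324),z,i),bp("top",T(317,112),z))
E
```

```text
[0.51721927 0.1018707  0.138     ] [0.46241947 0.06356136 0.138     ] [0.43758277 0.04902482 0.098     ] 3.7515143753111264 offs -0.0023163629893222723 ax 0.0006790089018159483
[0.51784015 0.10080084 0.138     ] [0.46047181 0.06153353 0.138     ] [0.43884197 0.04401868 0.098     ] 3.7416389619409975 offs 0.0022360796435772073 ax -0.00040265929358622964
post [0.59828445 0.08685452 0.138     ] [0.59945046 0.08326033 0.138     ]
```

The two cameras put the button centre 2.3 mm either side of the pointer line, so the dial is on it within the 8 mm. Next is the post at about (0.599, 0.085).

```bash
cat >>h.py <<'E'
def postpos(al,d=.0215,z=.116):
    return np.r_[AX+.095*np.array([np.cos(al),np.sin(al)])+d*np.array([-np.sin(al),np.cos(al)]),z]
E
python3 - <<'E'
from h import *
a=-.08
env.move_ptp(postpos(a,.045,.2),ori(a+np.pi))
env.move_linear(postpos(a,.045),feed=.1)
env.move_linear(postpos(a,.0225),feed=.06)
for al in np.arange(a-.1,-1.5,-.1):
    env.move_linear(postpos(al),ori(al+np.pi),feed=.07)
    s=env.get_state()
    F=s['wrist_force']; print(round(al,2),F.round(1),round(s['time_s'],2))
    if np.hypot(F[0],F[1])>15: break
i=env.camera_info("wrist");np.savez("w6.npz",**i);cv2.imwrite("pics/w6.png",env.read_camera("wrist"))
E
```

```text
-0.18 [-0.5  0.7 -0.5] 15.37
-0.28 [-0.9 -0.4  0.2] 15.66
-0.38 [-0.1 -0.2 -0.5] 15.95
-0.48 [0.1 0.1 0.4] 16.24
-0.58 [-0.1  0.1 -0.3] 16.53
-0.68 [ 0.3  0.4 -1.3] 16.82
-0.78 [0.3 0.2 0.5] 17.12
-0.88 [-0.1 -0.4 -0.5] 17.41
-0.98 [-0.9 -0.   0.2] 17.7
-1.08 [ 0.1 -0.3  0.8] 17.99
-1.18 [ 0.5 -0.2 -0.6] 18.28
-1.28 [-0.4 -0.1  0.2] 18.57
-1.38 [ 0.3  0.3 -0.1] 18.87
-1.48 [-0.1  0.5 -0.1] 19.16
```

View pics/w6.png

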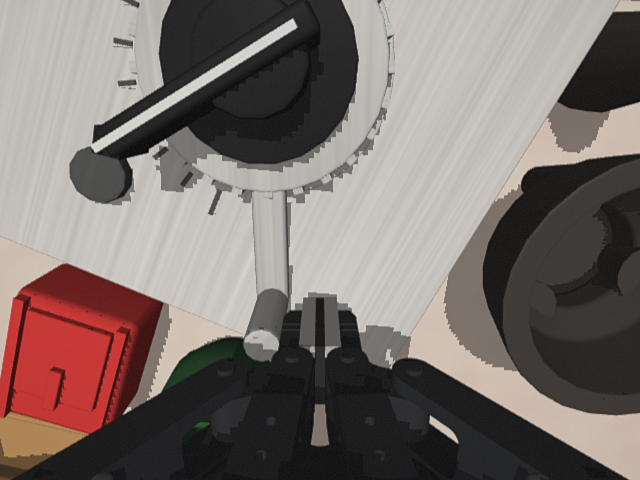

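The post, top at (262,345), is being carried just ahead of the finger. The pointer still aims at the button, at (100,175). I'll go on in small steps until the force rises at the stop.

```bash
python3 - <<'E'
from h import *
for al in np.arange(-1.52,-1.86,-.03):
    hit=env.move_linear(postpos(al),ori(al+np.pi),feed=.03,until_force=8)
    s=env.get_state();F=s['wrist_force']; print(round(al,2),hit,F.round(1),round(s['time_s'],2),s['position'].round(4))
    if hit or np.hypot(F[0],F[1])>12: break
i=env.camera_info("wrist");np.savez("w7.npz",**i);cv2.imwrite("pics/w7.png",env.read_camera("wrist"))
E
```

```text
-1.52 False [ 1.9  1.2 -0.8] 19.49 [ 0.5317 -0.0012  0.116 ]
-1.55 False [ 1.7  1.1 -1.1] 19.74 [ 0.5286 -0.002   0.116 ]
-1.58 False [ 1.9 -0.4 -0.8] 19.99 [ 0.5256 -0.0026  0.116 ]
-1.61 False [ 1.6  0.  -0.4] 20.24 [ 0.5227 -0.0032  0.1161]
-1.64 False [ 2.9  0.9 -0.4] 20.49 [ 0.5202 -0.0037  0.1161]
-1.67 False [ 8.8  0.7 -5. ] 20.74 [ 0.5199 -0.0042  0.1165]
-1.7 False [14.5  0.6 -8.5] 20.99 [ 0.5197 -0.0046  0.117 ]
```

View pics/w7.png

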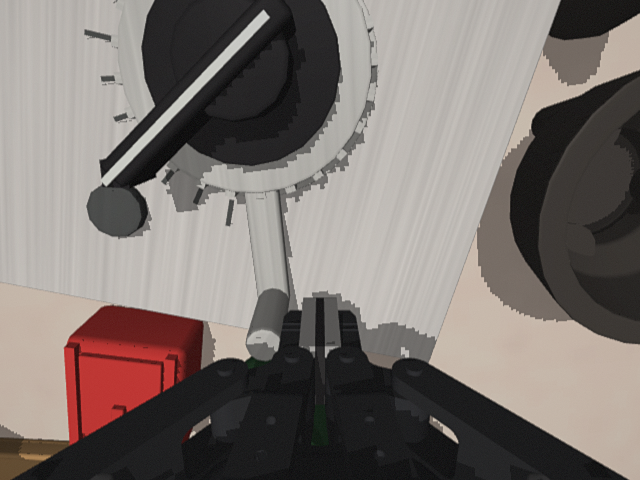

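The finger stalled at about -1.64 rad (predicted stop -1.63) with the force rising to 14.5 N, so the ring is on its stop. I'll back off, lift and verify.

```bash
python3 - 2>/dev/null <<'E'
from h import *
al=-1.66
env.wait(.2)
env.move_linear(postpos(al,.045,.117),feed=.05)
env.move_linear(postpos(al,.045,.24),feed=.15)
env.move_ptp([.55,.2,.27],ori(FIN0))
i=env.camera_info("wrist");np.savez("w8.npz",**i);cv2.imwrite("pics/w8.png",env.read_camera("wrist"))
im=env.read_camera("top");cv2.imwrite("pics/t8.png",im)
cv2.imwrite("pics/t8z.png",cv2.resize(im[185:305,254:374],(600,600),interpolation=cv2.INTER_CUBIC))
s=env.get_state();print(s['time_s'],s['wrist_force'])
E
```

```text
24.1667 [-0.97139208  0.39522637 -0.01789427]
```

View pics/t8z.png

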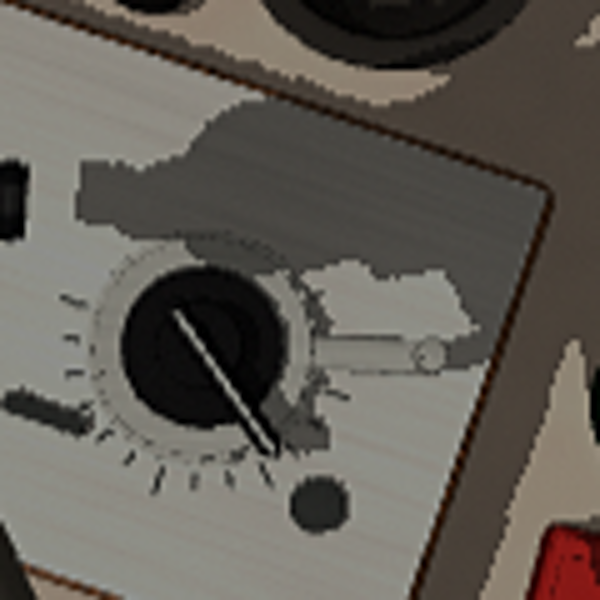

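View pics/t8.png

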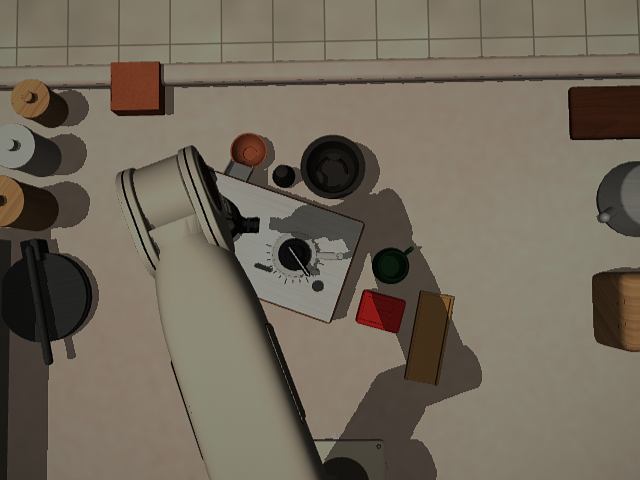

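The pointer line is unchanged, from (178,314) to (274,452) in the crop. The post is at (430,354) in the crop, and the other items are at their original pixels. One numeric check, then hand in.

```bash
python3 - 2>/dev/null <<'E'
from h import *
T=lambda x,y:(254+x/5-.4,185+y/5-.4)
p=bp("top",T(430,354),.138);d=p[:2]-AX;al=np.arctan2(d[1],d[0])
a,b,bu=bp("top",T(178,314),.138),bp("top",T(274,452),.138),bp("top",T(319,504),.098)
f=(b-a);f/=np.linalg.norm(f)
print('post',p,np.hypot(*d),al,'travel',-.085-al,'joint est',.068-al,'button off',np.cross(f[:2],bu[:2]-a[:2]))
env.close_job()
E
```

```text
post [ 0.49944804 -0.00229628  0.138     ] 0.0949587262788648 -1.6292967610571427 travel 1.5442967610571428 joint est 1.6972967610571428 button off 0.002077999224759937
the job is handed in; nothing more can be done
```

I turned the dial about 0.68 rad anticlockwise until its pointer stood on the round button, then backed the finger off. Next I pushed the lock ring clockwise by its post until it stalled on its stop, at about 14.5 N. I then cleared the arm and handed the job in at about 24 s of the 45 s allowed.

| Check | Result | Needed |
|---|---|---|
| Pointer line to button centre | about 2 mm off (last top view) | within 8 mm |
| Lock ring angle | about 1.70 rad, estimated from the post's position | above 1.62 rad |
| Post distance from the dial's axis | 95 mm | 95 mm |
| Other things on the shelf | looked unmoved in the top view; not measured | less than 30 mm shift |

One small disagreement remains. After the dial was set, the wrist and top cameras put the button centre 2.3 mm on opposite sides of the pointer line. That is about the calibration error and well inside the tolerance. No check failed.

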